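# Rack the cage floors and tally them

### The job

Put the finished cage floors away: slide every floor flat and nose first into a free bay of the low rack, under its roof, right up to the back stop. Book them on the tally counter with its ratchet lever, one full stroke for each floor that is there and no more, letting the lever come home after each stroke; leave the jar, tin and bowl where they are.

Things in the scene. Friction and masses are not known exactly. Their poses are not given: they have to be found in the camera images.
- rack: low wooden rack fixed to the bench: roof 76 x 288 mm, underside 14 mm, top 26 mm above the bench, over four open bays with the bench as floor. Origin: on the bench, mid width. Bay centres at y = -105, -35, 35, 105 mm; bays 62 mm wide between 8 mm dividers. Roof and dividers begin at x = -32 (mouth, facing -x), back stop's face at x = +32 mm: 64 mm deep
- rack_mouth (a point): on the bench at the roof's front edge, mid width of the rack (on the middle divider, 32 mm before the rack's origin); axes as the rack's. Floors slide in along +x; one that is home still shows its block and 30 mm of board between block and roof
- mat: cork mat 150 (x) x 296 (y) x 3 mm, fixed to the bench, on which the floors lie at the start, noses roughly along its +x; origin under its centre
- floor1: cage floor: light board 120 (x) x 50 (y) x 8 mm, a dark grip block standing on its -x end; three or four identical floors are there, the rest absent (None). Origin: centre of the board's underside; +x end = plain nose, goes in first; z up. Block 26 (x) x 20 (y) mm, x from -60 to -34, from 8 up to 42 mm above the underside. About 60 g
- floor1_nose (a point): middle of the nose edge of floor1, 60 mm ahead of its origin along x, at half thickness (4 mm up); axes as the floor's
- floor1_grip (a point): centre of the grip block of floor1, 47 mm behind its origin, 25 mm above the board's underside; axes as the floor's
- floor2: cage floor: light board 120 (x) x 50 (y) x 8 mm, a dark grip block standing on its -x end; three or four identical floors are there, the rest absent (None). Origin: centre of the board's underside; +x end = plain nose, goes in first; z up. Block 26 (x) x 20 (y) mm, x from -60 to -34, from 8 up to 42 mm above the underside. About 60 g
- floor2_nose (a point): middle of the nose edge of floor2, 60 mm ahead of its origin along x, at half thickness (4 mm up); axes as the floor's
- floor2_grip (a point): centre of the grip block of floor2, 47 mm behind its origin, 25 mm above the board's underside; axes as the floor's
- floor3: cage floor: light board 120 (x) x 50 (y) x 8 mm, a dark grip block standing on its -x end; three or four identical floors are there, the rest absent (None). Origin: centre of the board's underside; +x end = plain nose, goes in first; z up. Block 26 (x) x 20 (y) mm, x from -60 to -34, from 8 up to 42 mm above the underside. About 60 g
- floor3_nose (a point): middle of the nose edge of floor3, 60 mm ahead of its origin along x, at half thickness (4 mm up); axes as the floor's
- floor3_grip (a point): centre of the grip block of floor3, 47 mm behind its origin, 25 mm above the board's underside; axes as the floor's
- floor4: cage floor: light board 120 (x) x 50 (y) x 8 mm, a dark grip block standing on its -x end; three or four identical floors are there, the rest absent (None). Origin: centre of the board's underside; +x end = plain nose, goes in first; z up. Block 26 (x) x 20 (y) mm, x from -60 to -34, from 8 up to 42 mm above the underside. About 60 g
- floor4_nose (a point): middle of the nose edge of floor4, 60 mm ahead of its origin along x, at half thickness (4 mm up); axes as the floor's
- floor4_grip (a point): centre of the grip block of floor4, 47 mm behind its origin, 25 mm above the board's underside; axes as the floor's
- tally: bench tally counter, fixed: round grey base 56 mm in radius, 20 mm high; above it a brass ten-toothed wheel lies flat under a clear cover (top at 49 mm). White ticks on the base at every tenth of a turn; the thick one, toward +x, is zero. Origin: on the bench on the wheel's upright axis
- lever (a joint): ratchet lever, rad, about the tally's upright axis, counter-clockwise from above: 0 = home (a spring returns it in about 1.5 s), 1.0 = end stop. It points 0.5 rad to the +y side of the tally's -x when home, 0.5 rad to the -y side at the end; 3 to 7 N at the handle. A full stroke drives one tooth; on the way back the pawl slips, and it catches the next tooth only if the lever comes right home
- lever_handle (a point): on the axis of the lever's upright round wooden handle, 18 mm in diameter, from 28 to 100 mm above the bench, 92 mm from the tally's axis; this point is 75 mm above the bench and turns with the lever, x pointing outward along it
- wheel (a joint): tally wheel, rad, counter-clockwise from above; starts near 0 (-0.1 to 0.05) and stands at 0.628 times the count after full strokes; friction holds it between strokes; the lever cannot turn it back
- wheel_pointer (a point): outer end of the white pointer on top of the wheel, 26 mm from the tally's axis; points to the thick tick (tally +x) at count 0 and one tick further at each count
- jar: bystander: glass jar with brass lid, 70 mm across, 100 mm high, origin under its centre
- tin: bystander: steel tin, 74 mm across, 110 mm high, origin under its centre
- bowl: bystander: wooden bowl, 110 mm across, 50 mm high, origin under its centre
There are look-alikes about, which are no part of the job. Leave any green or purple look-alike of the floor3 alone.

How it is judged:
At the end, for the whole second after the job is handed in: Every floor present lies flat and at rest in a bay, its nose within 7 mm of the back stop; the tally wheel has advanced exactly one tooth (0.628 rad, within 0.15 rad) from zero for each floor present and stands still; the lever is home (below 0.08 rad) (x of floor1_nose in the frame of rack between 0.025 and 0.037 m and y of floor1_nose in the frame of rack between -0.14 and 0.14 m and height (world z) of each of floor1_nose, floor2_nose, floor3_nose, floor4_nose below 0.012 m and angle between each of floor1, floor2, floor3, floor4's own z axis and vertical below 0.08 rad and linear speed of each of floor1, floor2, floor3, floor4 below 0.02 m/s and x of floor2_nose in the frame of rack between 0.025 and 0.037 m and y of floor2_nose in the frame of rack between -0.14 and 0.14 m and x of floor3_nose in the frame of rack between 0.025 and 0.037 m and y of floor3_nose in the frame of rack between -0.14 and 0.14 m and x of floor4_nose in the frame of rack between 0.025 and 0.037 m and y of floor4_nose in the frame of rack between -0.14 and 0.14 m and value of joint wheel between 1.7349 and 2.6632 rad and (value of joint wheel above 2.3632 rad or (height (world z) of floor1 above 5 m and value of joint wheel above -100 rad) or (height (world z) of floor2 above 5 m and value of joint wheel above -100 rad) or (height (world z) of floor3 above 5 m and value of joint wheel above -100 rad) or (height (world z) of floor4 above 5 m and value of joint wheel above -100 rad)) and (value of joint wheel below 2.0349 rad or not (height (world z) of floor1 above 5 m and value of joint wheel above -100 rad)) and (value of joint wheel below 2.0349 rad or not (height (world z) of floor2 above 5 m and value of joint wheel above -100 rad)) and (value of joint wheel below 2.0349 rad or not (height (world z) of floor3 above 5 m and value of joint wheel above -100 rad)) and (value of joint wheel below 2.0349 rad or not (height (world z) of floor4 above 5 m and value of joint wheel above -100 rad)) and value of joint lever below 0.08 rad and velocity of joint wheel between -0.05 and 0.05 rad/s); the robot touches nothing.
It fails at once if the glass jar is pushed more than 3 cm or tipped over (distance of jar from where it was at the start of the episode above 0.03 m or angle between jar's own z axis and vertical above 0.4 rad).
It fails at once if the steel tin is pushed more than 3 cm or tipped over (distance of tin from where it was at the start of the episode above 0.03 m or angle between tin's own z axis and vertical above 0.4 rad).
It fails at once if the wooden bowl is pushed more than 3 cm or tipped over (distance of bowl from where it was at the start of the episode above 0.03 m or angle between bowl's own z axis and vertical above 0.4 rad).
Of floor1, floor2, floor3, floor4 only 3 to 4 are there at a start; the rules pass over those that are not, and their reading is None.
At some moment in a run one of floor1, floor2, floor3, floor4 may be knocked a few centimetres aside while the robot is not near it.
Once in a run the grip may slacken for a moment while it holds something.
It also fails if it takes over 210 s, if anything falls off the work surface, if the arm or the gripper's body presses on something with over 40 N, if the wrist force passes 120 N, or if a joint passes its speed limit or range.

### The arm

A 6-joint arm with a two-finger parallel gripper is mounted at the origin on the work surface. World frame = base frame: x ahead of the robot, y to its left, z up, the work surface at z = 0. Lengths are in m, angles in rad, forces in N, time in s.
With the tool pointing down it reaches from about 0.35 to 0.725 m from the base axis. Payload 6 kg.
Tool frame: the origin (TCP) lies midway between the tips of the shut fingers; the grasp point (between the pads) lies 19 mm behind it (robot.grip_depth is the distance from the TCP to the grasp point, in m); z points along the fingers, y is the line along which they close (so a half turn about z gives the same grasp; the last joint's range is limited). The gripper opens to 85 mm and grips with 20 to 120 N. Pads are 22 mm wide; open, the fingers measure 114 mm over their backs; the gripper's body (76 mm by 85 mm) begins 54 mm behind the grasp point. The pads swing forward as they close: fully open they stand 13 mm farther back than shut.
Start: joints at [1.455, 0.04, 0.085, 0, -1.615, -0.334], TCP at [0.261, 0.54, 0.231] pointing down, gripper open.
Joint ranges: [-2.56, 2.56], [-1.29, 2.01], [-1.08, 1.49], [-3.29, 1.98], [-2.81, -0.18], [-2.99, 2.99]. Speed limits (rad/s): [2.57, 2.57, 3.01, 3.14, 3.14, 3.14].

### API

Orientations are given as a unit quaternion [w, x, y, z].
In Python, from rig import robot gives the robot as it stands.
- The arm moves only by the tool servo_tool, never from a script. Its argument "targets" is one flat list of numbers, 7 for each row, row after row: the shift along the tool's x, y, z in cm, then the turn, a rotation vector about the tool's x, y, z in degrees, then the opening, from 0 (shut) to 1 (fully open). In form: [dx, dy, dz, ax, ay, az, fingers, dx, dy, dz, ax, ay, az, fingers, ...]. A call has 1 to 8 rows; each row shifts and turns the commanded pose from where the row before left it, along the tool's axes as they then stand; what a row does not reach is not made up. A row lasts 1/12 s, in which the tool goes at most 41.7 mm and 7.16 degrees, less where a joint would pass 70% of its speed; a pose out of reach is approached as far as the arm can. A call is refused whole if a number of a shift passes 4.17 or a number of a turn 7.16, either way. A call with a gripper value outside its range is refused whole. The fingers move at their own pace and stop on an object; "force" is the grip in N (left out, the last holds). Time passes only in rows, so rows that do not move let the fingers close. It gives the time, the measured TCP pose, the force, the opening and the grip force at its end, in the units of the state.
- robot.get_obs(): the state, without advancing time (a new reading comes with each control period).
- robot.get_image(name): name is "side" or "top"; returns the picture (384x512x3 uint8, red, green, blue); there is no depth.
- robot.camera_model(name): a dict with "camera_matrix" (3x3 intrinsics, pixels), "view" (4x4, takes a point from world to camera coordinates). Camera axes: x right, y down, z forward; pixel columns grow to the right and rows downward; lengths in m; the calibration is good to about 2 mm. A picture is of the moment at which its call begins. camera_model takes no time and is no camera call.
- robot.finish_job(): hands the job in; it is judged then, once.
Trained networks look in the newest picture that a camera, given by its name, has taken for a name from the list of things; names that differ only in an ending like _2 or _b are one class to them, and where a whole thing is asked for, a point or a joint stands for the part that bears it (a point fixed in the world has none). Each returns a list of dicts, best first, with "confidence" (0 to 1); they miss things now and then, are a little off and sometimes report something else, mostly with a low value. They report only what shows in the picture. A call takes as long as a camera call. They do not tell look-alikes from the thing itself.
- robot.boxes_of(query, camera): "box" ([left, top, width, height] in pixels, round what is visible of it).
The state is a dict: "time": time; "joints": joint angles; "qd": joint speeds; "effort": joint torques, N m; "position": TCP position; "orientation": TCP orientation; "ft_force": force on the tool from outside, world axes, zero at the start; "torque": the same for the moment, N m; "gripper_width": finger opening in m; "finger_force": force on a finger pad.
Only numpy, scipy, OpenCV 4.12 (cv2) and the standard library are available. Lean on these libraries where they do the work, as an engineer would, in place of code of your own. Each camera call takes 0.05 s, during which the arm holds its last target. There are 200 camera calls.

## Working session

There is one attempt and no reset: what is moved stays moved. The work goes in short steps, Python scripts to look and compute and a tool call to move; the robot and the scene stay as the last step left them, time stands still between calls to the robot, and variables do not carry over. Pictures are saved under pics/ and viewed, at most 14 in all, crops included, and the job is handed in when it is done.

Besides the shell and the picture viewer there is one more tool, called after ">>>" by a JSON object that holds its "name" and its "arguments", one argument or row to a line. servo_tool: Moves the arm, as the interface text tells. Its arguments: {"type":"object","properties":{"targets":{"type":"array"},"force":{"type":"number"}},"required":["targets"]}

```bash
ls; mkdir -p pics
cat > h.py <<'E'
import numpy as np, cv2
from rig import robot
def shot(cam,fn=None):
    im=robot.get_image(cam)
    if fn: cv2.imwrite('pics/'+fn,cv2.cvtColor(im,cv2.COLOR_RGB2BGR))
    return im
def unproj(cam,uv,z):
    m=robot.camera_model(cam);K=np.array(m['camera_matrix']);V=np.array(m['view'])
    R,t=V[:3,:3],V[:3,3];c=-R.T@t
    d=R.T@np.linalg.inv(K)@np.array([uv[0],uv[1],1.])
    return c+d*(z-c[2])/d[2]
def proj(cam,p):
    m=robot.camera_model(cam);K=np.array(m['camera_matrix']);V=np.array(m['view'])
    q=K@(V[:3,:3]@np.array(p,float)+V[:3,3]);return q[:2]/q[2]
E
python3 - <<'E'
from h import *
np.set_printoptions(precision=4,suppress=True)
for c in('top','side'):
    shot(c,c+'0.png'); m=robot.camera_model(c);V=np.array(m['view']);print(c,-V[:3,:3].T@V[:3,3],V[:3,:3].tolist(),m['camera_matrix'])
for n in('floor1','rack','tally','lever_handle','jar','tin','bowl','mat'):
    print(n,[(np.round(b['box']),round(b['confidence'],2)) for b in robot.boxes_of(n,'top')])
print(robot.get_obs())
E
```

```text
pics
top [ 0.4712 -0.1178  1.1766] [[-0.023441427272863045, -0.9996759181411762, 0.009927647052922], [-0.9973196153978655, 0.022695389658924987, -0.0695593561707082], [0.06931150142699946, -0.01153160772944876, -0.9975284145291848]] [[441.4795   0.     258.168 ]
 [  0.     441.4795 194.9964]
 [  0.       0.       1.    ]]
side [ 0.3517 -0.9384  0.7279] [[0.9604287246389793, -0.2784895460528999, -0.004498625078123137], [-0.1776235483751493, -0.5999707631763486, -0.780054458609276], [0.21453796855327206, 0.7499857705802422, -0.6256954562534363]] [[386.0773   0.     252.1985]
 [  0.     386.0773 183.0661]
 [  0.       0.       1.    ]]
floor1 [(array([246., 183.,  14.,  48.]), 0.97), (array([214., 181.,  22.,  46.]), 0.91), (array([337., 224.,  48.,  41.]), 0.9), (array([292., 174.,  25.,  50.]), 0.79), (array([287., 251.,  21.,  46.]), 0.77), (array([200., 250.,  33.,  46.]), 0.74)]
rack [(array([ 71., 143., 115.,  46.]), 0.96), (array([297., 174.,  18.,  49.]), 0.2)]
tally [(array([246., 105.,  41.,  63.]), 0.91), (array([295., 174.,  20.,  45.]), 0.6)]
lever_handle [(array([247., 143.,  12.,  24.]), 0.51)]
jar [(array([177.,  87.,  32.,  35.]), 0.82)]
tin [(array([374., 166.,  36.,  27.]), 0.69), (array([248., 148.,  14.,  22.]), 0.53)]
bowl [(array([340., 139.,  42.,  39.]), 0.76)]
mat [(array([208., 170., 116.,  67.]), 0.6)]
{'time': 0.5, 'joints': array([ 1.4547,  0.0402,  0.0848, -0.    , -1.6155, -0.3337]), 'qd': array([ 0.    ,  0.0002, -0.0013, -0.0005, -0.0005, -0.0012]), 'effort': array([  0.0013, -36.754 ,  34.7167,   6.9278,  -0.001 ,  -0.    ]), 'position': array([0.2608, 0.5403, 0.2312]), 'orientation': array([ 0.0001,  0.9748, -0.223 , -0.    ]), 'ft_force': array([-0.671 ,  0.3392, -0.2627]), 'torque': array([-0.0133, -0.0592,  0.0059]), 'finger_force': 0.0, 'gripper_width': 0.08549081676549145}
```

View pics/top0.png

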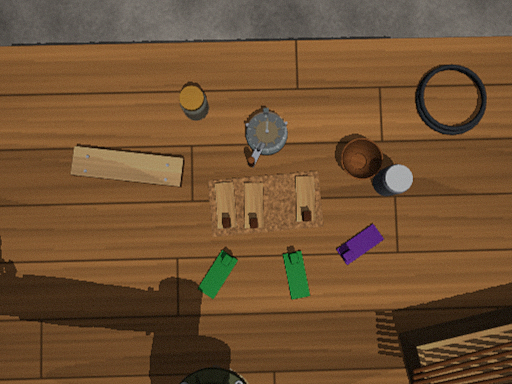

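View pics/side0.png

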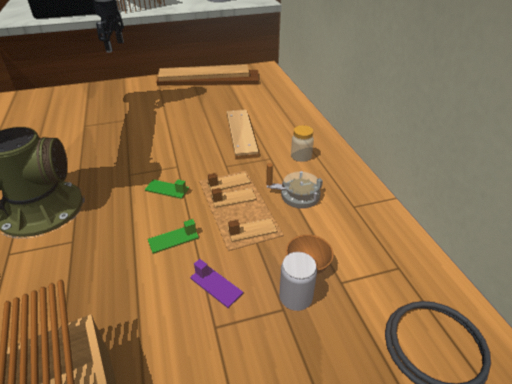

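The top view shows three floors on the mat with blocks at about (226,220), (252,221) and (306,213), noses up. The rack is at (127,166) with its mouth facing down. The tally is at (266,131), with its lever handle at (250,160). The jar is at (193,98), the bowl at (361,157) and the tin at (397,179). The green and purple boards are look-alikes. Next I'll measure poses.

Run:
```python
from h import *
im=shot('top')
bgr=cv2.cvtColor(im,cv2.COLOR_RGB2BGR)
for n,(x0,y0,x1,y1) in dict(a=(65,95,325,240)).items():
    cv2.imwrite('pics/c_%s.png'%n,cv2.resize(bgr[y0:y1,x0:x1],None,fx=3,fy=3,interpolation=cv2.INTER_CUBIC))
hsv=cv2.cvtColor(im,cv2.COLOR_RGB2HSV)
for p in [(223,195),(253,195),(303,190),(130,166),(212,230),(240,200),(150,200),(226,220)]: print(p,hsv[p[1],p[0]],im[p[1],p[0]])
```

```text
(223, 195) [ 17 137 168] [168 128  78]
(253, 195) [ 17 138 164] [164 125  75]
(303, 190) [ 16 131 167] [167 127  81]
(130, 166) [ 18 112 166] [166 136  93]
(212, 230) [ 15 142 115] [115  82  51]
(240, 200) [ 14 140 129] [129  90  58]
(150, 200) [ 15 162 129] [129  88  47]
(226, 220) [ 11 152  69] [69 43 28]
```

View pics/c_a.png

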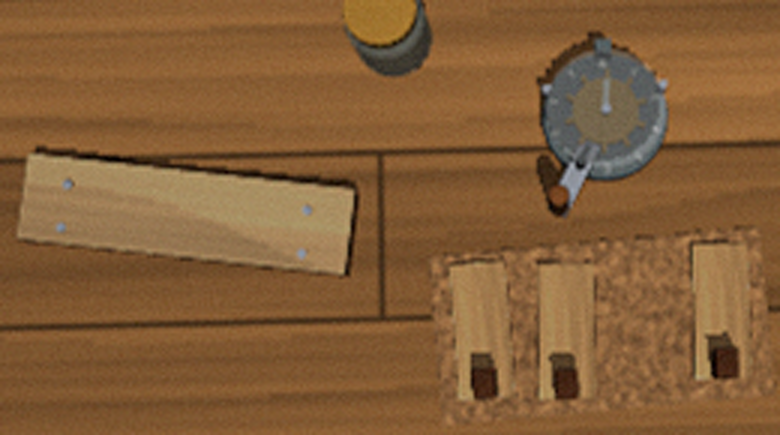

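The crop (3x, offset (65,95)) gives the rack roof corners as (31,150), (355,186), (347,275) and (18,238). The floors have noses at y≈263, 263 and 242. The tally hub is near (605,107) with its pointer going up, and the handle top is at (558,195).

```bash
cat >> h.py <<'E'
def fitrect(uvs,z,L,W,cam='top'):
    # corners order: nose-left(+y), nose-right, tail-right, tail-left
    P=np.array([unproj(cam,u,z)[:2] for u in uvs]);M=np.array([[L/2,W/2],[L/2,-W/2],[-L/2,-W/2],[-L/2,W/2]])
    c=P.mean(0);q=P-c;a=np.arctan2((M[:,0]*q[:,1]-M[:,1]*q[:,0]).sum(),(M*q).sum())
    R=np.array([[np.cos(a),-np.sin(a)],[np.sin(a),np.cos(a)]])
    return c,a,np.abs(q-M@R.T).max()
def rz(a): return np.array([[np.cos(a),-np.sin(a)],[np.sin(a),np.cos(a)]])
E
python3 - <<'E'
from h import *
np.set_printoptions(precision=4,suppress=True)
f=lambda l:[(x/3+65-.33,y/3+95-.33) for x,y in l]
c,a,e=fitrect(f([(31,150),(355,186),(347,275),(18,238)]),.026,.076,.288);print('rack',c,np.degrees(a),e)
R=rz(a)
# roof centred at x=+6 if starts -32
o=c-R@[.006,0];print('origin if roof -32..44',o)
for y in(-.105,-.035,.035,.105): print(' bay',y,'mouth',o+R@[-.032,y],'home origin',o+R@[-.028,y],'home grip',o+R@[-.075,y])
fl=dict(A=[(449,264),(505,262),(512,396),(458,399)],B=[(539,263),(595,263),(593,399),(540,398)],C=[(692,243),(745,241),(748,379),(696,380)])
for k,v in fl.items():
    c,a,e=fitrect(f(v),.011,.12,.05);print(k,c,np.degrees(a),e,'grip',c+rz(a)@[-.047,0])
print('blockA top',unproj('top',f([(484,384)])[0],.045),unproj('top',f([(566,384)])[0],.045),unproj('top',f([(726,362)])[0],.045))
print('hub',unproj('top',f([(605,107)])[0],.045),'base',unproj('top',f([(605,115)])[0],.02),'handle',unproj('top',f([(558,193)])[0],.1),'ptr',unproj('top',f([(603,65)])[0],.045))
for n,z in('jar',.1),('tin',.11),('bowl',.05):
    b=robot.boxes_of(n,'top')[0]['box'];print(n,unproj('top',(b[0]+b[2]/2,b[1]+b[3]/2),z/2))
print('lookalikes',unproj('top',(218,273),.01),unproj('top',(296,273),.01),unproj('top',(360,244),.01))
E
```

```text
rack [0.6366 0.2096] -7.638748536567455 0.0019148573595982876
origin if roof -32..44 [0.6307 0.2104]
 bay -0.105 mouth [0.585  0.1106] home origin [0.589  0.1101] home grip [0.5424 0.1163]
 bay -0.035 mouth [0.5943 0.18  ] home origin [0.5983 0.1795] home grip [0.5517 0.1857]
 bay 0.035 mouth [0.6036 0.2494] home origin [0.6076 0.2488] home grip [0.561  0.2551]
 bay 0.105 mouth [0.6129 0.3187] home origin [0.6169 0.3182] home grip [0.5703 0.3245]
A [ 0.5286 -0.0431] 2.198743673036702 0.0014314228095407139 grip [ 0.4816 -0.0449]
B [ 0.5264 -0.1185] -1.5602185832758508 0.0018054505089158852 grip [ 0.4794 -0.1173]
C [ 0.541  -0.2544] -0.21952673965793812 0.0021944516759745715 grip [ 0.494  -0.2542]
blockA top [ 0.4808 -0.047   0.045 ] [ 0.4792 -0.1168  0.045 ] [ 0.4947 -0.254   0.045 ]
hub [ 0.7176 -0.156   0.045 ] base [ 0.7159 -0.1567  0.02  ] handle [ 0.6351 -0.1139  0.1   ] ptr [ 0.7545 -0.1552  0.045 ]Traceback (most recent call last):
  File "<stdin>", line 15, in <module>
IndexError: list index out of range
```

>>> {"name": "servo_tool", "arguments": {
  "targets": [0,0,0,0,0,-7,0.6,0,0,0,0,0,-7,0.6,0,0,0,0,0,-7,0.6,0,0,0,0,0,-7,0.6,1.23,3.71,0,0,0,0,0.6,1.23,3.71,0,0,0,0,0.6,1.23,3.71,0,0,0,0,0.6,1.23,3.71,0,0,0,0,0.6],
  "force": 60
}}

```text
time: 1.27
position: [0.316, 0.3924, 0.2312]
orientation: [0.0, 1.0, 0.02, 0.0]
ft_force: [0.9, -0.1, -0.1]
gripper_width: 0.0512
finger_force: 0.0
```

>>> {"name": "servo_tool", "arguments": {
  "targets": [1.23,3.71,0,0,0,0,0.6,1.23,3.71,0,0,0,0,0.6,1.23,3.71,0,0,0,0,0.6,1.23,3.71,0,0,0,0,0.6,1.23,3.71,0,0,0,0,0.6,1.23,3.71,0,0,0,0,0.6,1.23,3.71,0,0,0,0,0.6,1.23,3.71,0,0,0,0,0.6]
}}

```text
time: 1.93
position: [0.4258, 0.0994, 0.2318]
orientation: [-0.0, 1.0, 0.02, 0.001]
ft_force: [0.8, 0.8, 0.0]
gripper_width: 0.0512
finger_force: 0.0
```

>>> {"name": "servo_tool", "arguments": {
  "targets": [1.23,3.71,0,0,0,0,0.6,1.23,3.71,0,0,0,0,0.6,1.23,3.71,0,0,0,0,0.6,1.23,3.71,0,0,0,0,0.6,0,0,4,0,0,0,0.6,0,0,4,0,0,0,0.6,0,0,4,0,0,0,0.6,0,0,0,0,0,0,0.6]
}}

```text
time: 2.6
position: [0.4757, -0.0458, 0.1023]
orientation: [0.0, 1.0, 0.019, -0.007]
ft_force: [-2.0, -0.1, -1.6]
gripper_width: 0.0513
finger_force: 0.0
```

```bash
cat >> h.py <<'E'
from scipy.spatial.transform import Rotation as Ro
def go(p,yaw=None):
    o=robot.get_obs();w,x,y,z=o['orientation'];R=Ro.from_quat([x,y,z,w]).as_matrix()
    cy=np.degrees(np.arctan2(R[1,0],R[0,0]))
    print('t%.1f'%o['time'],'at',np.round(o['position'],4),'yaw %.1f'%cy,'tool z',np.round(R[:,2],3),'shift cm',np.round(R.T@(np.array(p)-o['position'])*100,2),'az',None if yaw is None else round(cy-yaw,1))
E
python3 - <<'E'
from h import *
im=shot('side'); c=cv2.cvtColor(im,cv2.COLOR_RGB2BGR)[150:270,140:340]
cv2.imwrite('pics/s1.png',cv2.resize(c,None,fx=4,fy=4,interpolation=cv2.INTER_CUBIC)[:600])
go([.4812,-.046,.016],2.2)
for k,p in dict(A=(.4812,-.046),B=(.4793,-.117),C=(.4943,-.254)).items(): print(k,np.round(proj('side',(*p,.045))),(proj('side',(*p,.045))-[140,150])*4)
E
```

```text
t2.6 at [ 0.478  -0.0459  0.1077] yaw 2.2 tool z [-0.008 -0.002 -1.   ] shift cm [0.39 0.01 9.17] az -0.0
A [211. 174.] [282.53234335  96.90382477]
B [215. 189.] [300.0867831  157.05714726]
C [232. 222.] [368.42184604 286.06098445]
```

View pics/s1.png

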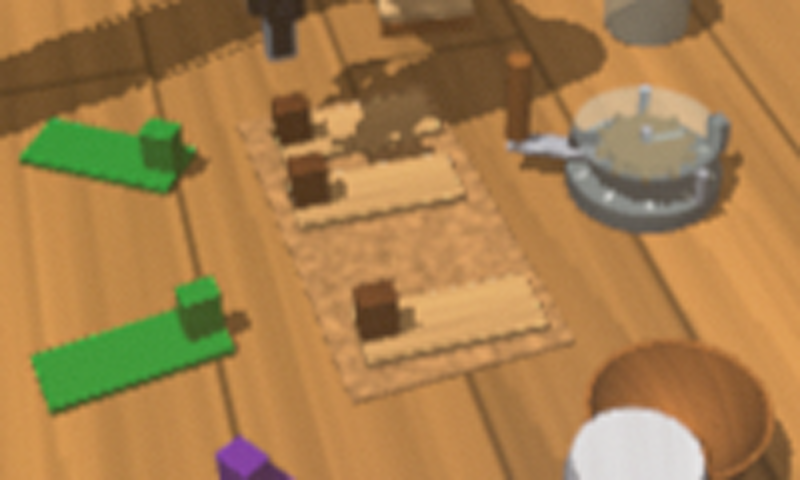

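The side crop shows the open gripper above floor A's block (291,102). Blocks B (310,160) and C (377,290) are where I measured them. Descending to grip A.

>>> {"name": "servo_tool", "arguments": {
  "targets": [0.2,0,3.5,0,0,0,0.6,0,0,3,0,0,0,0.6,0,0,2,0,0,0,0.6,0,0,0.9,0,0,0,0.6,0,0,0,0,0,0,0.6,0,0,0,0,0,0,0,0,0,0,0,0,0,0,0,0,0,0,0,0,0],
  "force": 60
}}

```text
time: 3.32
position: [0.4845, -0.0449, 0.0204]
orientation: [0.0, 1.0, 0.02, 0.002]
ft_force: [1.4, 0.4, 1.1]
gripper_width: 0.0188
finger_force: 58.5
```

>>> {"name": "servo_tool", "arguments": {
  "targets": [0,0,0,0,0,0,0,0,0,0,0,0,0,0]
}}

```text
time: 3.48
position: [0.4844, -0.0449, 0.0202]
orientation: [-0.0, 1.0, 0.02, 0.002]
ft_force: [-0.5, 1.0, 6.4]
gripper_width: 0.0191
finger_force: 59.5
```

Gripped (19 mm wide). Lift, turn to the rack's yaw and carry to bay +35.

>>> {"name": "servo_tool", "arguments": {
  "targets": [0,0,-2,0,0,0,0,0,0,-4,0,0,0,0,0,0,-2,0,0,4.9,0,0,0,0,0,0,4.9,0,-0.38,-2.5,0,0,0,0,0,-0.38,-3.8,0,0,0,0,0,-0.38,-3.8,0,0,0,0,0,-0.38,-3.8,0,0,0,0,0],
  "force": 80
}}

```text
time: 4.15
position: [0.4859, 0.0962, 0.0986]
orientation: [-0.001, 0.998, -0.066, 0.001]
ft_force: [1.0, -1.1, -0.5]
gripper_width: 0.0188
finger_force: 78.2
```

>>> {"name": "servo_tool", "arguments": {
  "targets": [-0.38,-3.8,0,0,0,0,0,-0.38,-3.8,0,0,0,0,0,-0.38,-3.8,0,0,0,0,0,-0.38,-3.0,0,0,0,0,0,0,-2.4,3,0,0,0,0,0,0,0,0,0,0,0,0,0,0,0,0,0,0]
}}

```text
time: 4.73
position: [0.492, 0.2637, 0.0659]
orientation: [0.001, 0.998, -0.065, -0.001]
ft_force: [0.1, -0.8, -0.0]
gripper_width: 0.0182
finger_force: 78.3
```

Run:
```python
from h import *
o=np.array([.6307,.2104]);R=rz(np.radians(-7.64))
go([*(o+R@[-.142,.035]),.019],-7.64)
im=shot('side'); c=cv2.cvtColor(im,cv2.COLOR_RGB2BGR)[80:220,160:340]
cv2.imwrite('pics/s2.png',cv2.resize(c,None,fx=4,fy=4,interpolation=cv2.INTER_CUBIC))
print([ (b['box'],b['confidence']) for b in robot.boxes_of('floor1','side')])
```

```text
t4.7 at [0.492  0.2637 0.0659] yaw -7.5 tool z [-0.002 -0.002 -1.   ] shift cm [ 0.27 -0.07  4.69] az 0.2
[([151.0, 220.5, 48.6, 34.8], 0.86), ([143.1, 179.9, 43.5, 20.4], 0.79), ([211.8, 187.7, 44.7, 22.3], 0.78), ([189.5, 261.9, 56.6, 50.2], 0.66), ([192.2, 114.9, 35.6, 10.6], 0.62), ([227.8, 218.3, 49.0, 23.0], 0.6)]
```

View pics/s2.png

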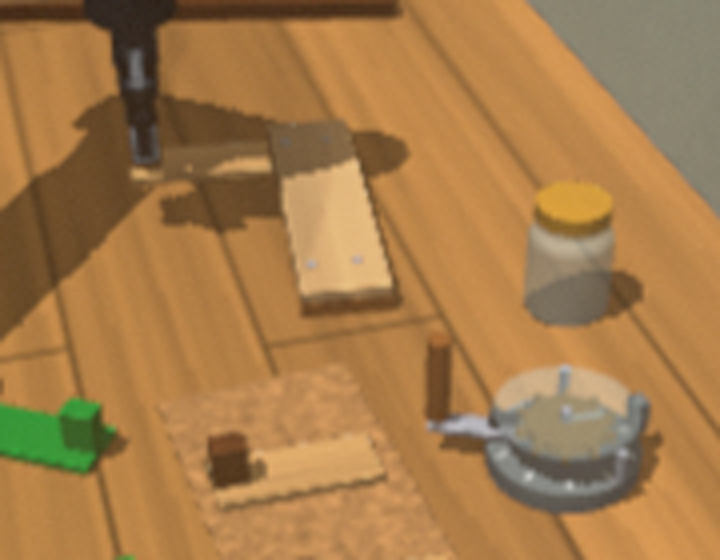

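The floor hangs level in the grip, nose (270,160) just short of the roof. Lowering it before the mouth and checking the side camera's view of the rack against my estimate.

>>> {"name": "servo_tool", "arguments": {
  "targets": [0,-0.1,2.5,0,0,0.2,0,0,0,1.7,0,0,0,0,0,0,0,0,0,0,0]
}}

```text
time: 5.08
position: [0.4918, 0.2624, 0.0231]
orientation: [0.001, 0.998, -0.069, -0.002]
ft_force: [-0.4, -0.1, -2.3]
gripper_width: 0.0188
finger_force: 78.3
```

Run:
```python
from h import *
o=np.array([.6307,.2104]);R=rz(np.radians(-7.64))
go([*(o+R@[-.142,.035]),.019],-7.64)
im=shot('side'); c=cv2.cvtColor(im,cv2.COLOR_RGB2BGR)[95:175,170:280]
c=cv2.resize(c,None,fx=7,fy=7,interpolation=cv2.INTER_CUBIC)
for x,y in((-.032,.144),(-.032,-.144),(.044,-.144),(.044,.144)):
    u=(proj('side',(*(o+R@[x,y]),.026))-[170,95]+.5)*7
    cv2.circle(c,tuple(int(v) for v in u),3,(0,0,255),1)
cv2.imwrite('pics/s3.png',c)
```

```text
t5.1 at [0.4918 0.2624 0.0231] yaw -7.9 tool z [-0.003 -0.002 -1.   ] shift cm [ 0.25 -0.19  0.41] az -0.2
```

View pics/s3.png

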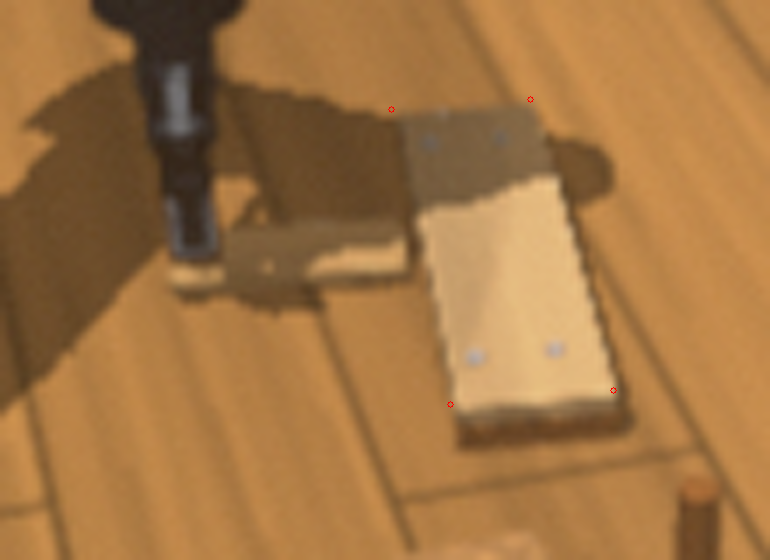

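The rack as seen from the side lies about 3 mm further +x and -y than the top estimate, within calibration. The nose (408,245) is about 7 mm before the mouth. Lowering and sliding in.

>>> {"name": "servo_tool", "arguments": {
  "targets": [0,0,0.4,0,0,-0.1,0,1,0,0,0,0,0,0,1.5,0,0,0,0,0,0,1.5,0,0,0,0,0,0,1.5,0,0,0,0,0,0,0.7,0,0,0,0,0,0,0,0,0,0,0,0,0]
}}

```text
time: 5.72
position: [0.5562, 0.2556, 0.0222]
orientation: [-0.0, 0.998, -0.068, 0.001]
ft_force: [-1.5, -0.1, -0.2]
gripper_width: 0.0187
finger_force: 53.7
```

>>> {"name": "servo_tool", "arguments": {
  "targets": [0.4,0,0.1,0,0,0,0,0.3,0,0,0,0,0,0,0,0,0,0,0,0,0]
}}

```text
time: 5.97
position: [0.5615, 0.255, 0.0204]
orientation: [0.0, 0.998, -0.067, 0.0]
ft_force: [-0.5, -0.5, -0.6]
gripper_width: 0.0185
finger_force: 82.3
```

>>> {"name": "servo_tool", "arguments": {
  "targets": [0.3,0,0,0,0,0,0,0,0,0,0,0,0,0,0,0,0,0,0,0,0]
}}

```text
time: 6.22
position: [0.5628, 0.2545, 0.0198]
orientation: [0.001, 0.998, -0.067, -0.002]
ft_force: [-5.9, -0.6, 1.0]
gripper_width: 0.0183
finger_force: 82.7
```

>>> {"name": "servo_tool", "arguments": {
  "targets": [0.3,0,0.15,0,0,0,0,0,0,0,0,0,0,0,0,0,0,0,0,0,0]
}}

```text
time: 6.47
position: [0.5629, 0.2543, 0.0181]
orientation: [0.001, 0.998, -0.066, -0.004]
ft_force: [-20.4, 0.0, 7.9]
gripper_width: 0.0186
finger_force: 83.7
```

>>> {"name": "servo_tool", "arguments": {
  "targets": [0,0,0,0,0,0,0.45,0,0,0,0,0,0,0.45,0,0,0,0,0,0,0.45,0,0,0,0,0,0,0.45,0,0,-2,0,0,0,0.45,0,0,-4,0,0,0,0.45,0,0,-4,0,0,0,0.45,0,0,0,0,0,0,0.45]
}}

```text
time: 7.13
position: [0.5714, 0.2555, 0.1294]
orientation: [-0.003, 0.998, -0.067, 0.007]
ft_force: [0.8, 0.3, 2.1]
gripper_width: 0.0383
finger_force: 0.0
```

Run:
```python
from h import *
go([.4793,-.117,.1],-1.6)
im=shot('side'); c=cv2.cvtColor(im,cv2.COLOR_RGB2BGR)[95:245,170:340]
cv2.imwrite('pics/s4.png',cv2.resize(c,None,fx=4,fy=4,interpolation=cv2.INTER_CUBIC))
im=shot('top','t4.png')
print([ (np.round(b['box']),round(b['confidence'],2)) for b in robot.boxes_of('floor1','top')])
```

```text
t7.1 at [0.5714 0.2555 0.1294] yaw -7.7 tool z [ 0.013  0.006 -1.   ] shift cm [-4.21 38.16  2.59] az -6.1
[(array([336., 225.,  48.,  41.]), 0.89), (array([284., 249.,  27.,  50.]), 0.76), (array([196., 252.,  40.,  47.]), 0.73), (array([ 72., 146., 112.,  42.]), 0.73), (array([293., 173.,  24.,  49.]), 0.69), (array([243., 182.,  18.,  48.]), 0.67), (array([106., 179.,  18.,  22.]), 0.6)]
```

View pics/s4.png

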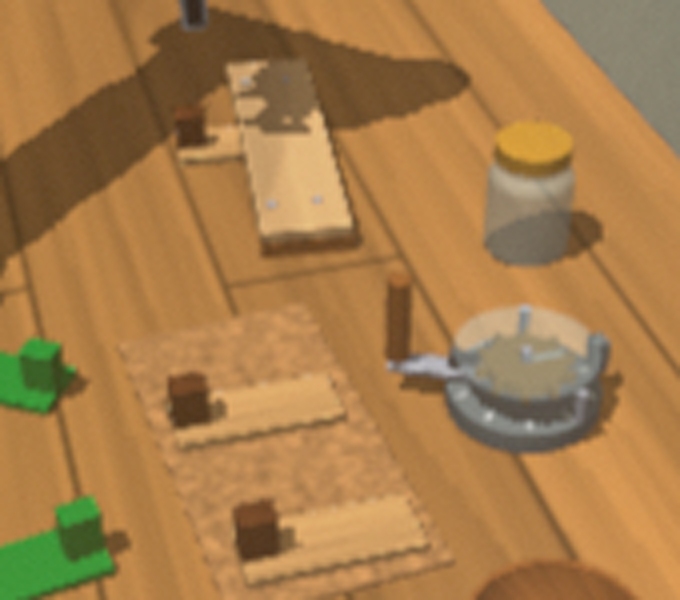

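Floor A is home: block at (190,125), a short bit of board showing, with 20 N against the stop. B and C haven't moved and the lever is still home. Next, floor B.

>>> {"name": "servo_tool", "arguments": {
  "targets": [0,0,0,0,0,-6.1,0.6,-0.9,2.5,0,0,0,0,0.6,-0.9,3.8,0,0,0,0,0.6,-0.9,3.8,0,0,0,0,0.6,-0.9,3.8,0,0,0,0,0.6,-0.9,3.8,0,0,0,0,0.6,-0.9,3.8,0,0,0,0,0.6,-0.9,3.8,0,0,0,0,0.6]
}}

```text
time: 7.95
position: [0.4959, 0.0012, 0.1172]
orientation: [0.0, 1.0, -0.014, -0.001]
ft_force: [1.1, -0.6, 0.3]
gripper_width: 0.0514
finger_force: 0.0
```

>>> {"name": "servo_tool", "arguments": {
  "targets": [-0.9,3.8,0,0,0,0,0.6,-0.9,3.8,0,0,0,0,0.6,-0.9,3.8,1,0,0,0,0.6,0,0.7,2,0,0,0,0.6,0,0,2,0,0,0,0.6,0,0,0,0,0,0,0.6,0,0,0,0,0,0,0.6]
}}

```text
time: 8.53
position: [0.4658, -0.1176, 0.0671]
orientation: [0.0, 1.0, -0.014, -0.002]
ft_force: [0.2, 0.1, 0.7]
gripper_width: 0.0513
finger_force: 0.0
```

Run:
```python
from h import *
go([.4815,-.117,.019],-1.6)
```

```text
t8.5 at [ 0.4658 -0.1176  0.0671] yaw -1.6 tool z [-0.004 -0.001 -1.   ] shift cm [ 1.59 -0.11  4.81] az 0.0
```

>>> {"name": "servo_tool", "arguments": {
  "targets": [1.6,-0.05,0,0,0,0,0.6,0,0,2,0,0,0,0.6,0,0,2,0,0,0,0.6,0,0,0.7,0,0,0,0.6,0,0,0,0,0,0,0,0,0,0,0,0,0,0,0,0,0,0,0,0,0,0,0,0,0,0,0,0],
  "force": 80
}}

```text
time: 9.2
position: [0.4843, -0.1171, 0.0238]
orientation: [0.0, 1.0, -0.013, 0.001]
ft_force: [-0.6, 0.6, 3.7]
gripper_width: 0.0183
finger_force: 81.9
```

>>> {"name": "servo_tool", "arguments": {
  "targets": [0,0,0,0,0,0,0,0,0,0,0,0,0,0]
}}

```text
time: 9.37
position: [0.4843, -0.1171, 0.0237]
orientation: [0.0, 1.0, -0.013, 0.002]
ft_force: [-2.0, 1.4, 6.2]
gripper_width: 0.0179
finger_force: 82.1
```

Run:
```python
from h import *
o=np.array([.6307,.2104]);R=rz(np.radians(-7.64))
p=o+R@[-.145,-.037]
go([*p,.02],-7.64); print(p)
d=p-robot.get_obs()['position'][:2];print('in rack axes',R.T@d)
```

```text
t9.4 at [ 0.4843 -0.1171  0.0237] yaw -1.5 tool z [ 0.003 -0.    -1.   ] shift cm [ -1.06 -30.99   0.37] az 6.1
[0.48206808 0.19300596]
in rack axes [-0.0434218   0.30703515]
```

>>> {"name": "servo_tool", "arguments": {
  "targets": [0,0,-2,0,0,0,0,0,0,-4,0,0,0,0,0,0,-2,0,0,6.1,0,-0.5,-2.5,0,0,0,0,0,-0.5,-3.7,0,0,0,0,0,-0.5,-3.7,0,0,0,0,0,-0.5,-3.7,0,0,0,0,0,-0.5,-3.7,0,0,0,0,0]
}}

```text
time: 10.03
position: [0.4811, 0.0593, 0.1022]
orientation: [-0.0, 0.998, -0.067, 0.0]
ft_force: [1.3, -0.6, -0.7]
gripper_width: 0.0184
finger_force: 81.3
```

>>> {"name": "servo_tool", "arguments": {
  "targets": [-0.5,-3.7,0,0,0,0,0,-0.5,-3.7,0,0,0,0,0,-0.5,-3.7,0,0,0,0,0,0,-2.3,2,0,0,0,0,0,0,2,0,0,0,0,0,0,0,0,0,0,0]
}}

```text
time: 10.53
position: [0.4819, 0.1925, 0.0573]
orientation: [0.002, 0.998, -0.066, -0.003]
ft_force: [-0.6, -1.9, -2.3]
gripper_width: 0.0183
finger_force: 81.2
```

Run:
```python
from h import *
o=np.array([.6307,.2104]);R=rz(np.radians(-7.64))
go([*(o+R@[-.142,-.037]),.0245],-7.64)
```

```text
t10.5 at [0.4819 0.1925 0.0573] yaw -7.6 tool z [-0.007 -0.003 -1.   ] shift cm [ 0.33 -0.06  3.28] az 0.1
```

>>> {"name": "servo_tool", "arguments": {
  "targets": [0,0,2,0,0,0,0,0,0,1.3,0,0,0,0,0,0,0,0,0,0,0,1,0,0,0,0,0,0,1.5,0,0,0,0,0,0,1.5,0,0,0,0,0,0,1.5,0,0,0,0,0,0,0,0,0,0,0,0,0]
}}

```text
time: 11.2
position: [0.54, 0.1841, 0.0281]
orientation: [0.0, 0.998, -0.068, -0.001]
ft_force: [4.1, 0.5, -10.4]
gripper_width: 0.0181
finger_force: 78.4
```

>>> {"name": "servo_tool", "arguments": {
  "targets": [0.8,0,0,0,0,0,0,0.5,0,0.1,0,0,0,0,0,0,0.1,0,0,0,0,0,0,0,0,0,0,0]
}}

```text
time: 11.53
position: [0.5526, 0.1829, 0.0273]
orientation: [0.0, 0.998, -0.067, 0.001]
ft_force: [3.5, -1.2, -8.8]
gripper_width: 0.0183
finger_force: 78.6
```

>>> {"name": "servo_tool", "arguments": {
  "targets": [0.4,0,0,0,0,0,0,0,0,0,0,0,0,0,0,0,0,0,0,0,0]
}}

```text
time: 11.78
position: [0.5562, 0.1829, 0.0272]
orientation: [-0.0, 0.998, -0.067, 0.0]
ft_force: [1.9, -1.3, -7.0]
gripper_width: 0.0187
finger_force: 78.9
```

The -7 to -10 N in z means the board is rubbing on the roof's underside, so lower it.

>>> {"name": "servo_tool", "arguments": {
  "targets": [0,0,0.4,0,0,0,0,0,0,0.2,0,0,0,0,0,0,0,0,0,0,0]
}}

```text
time: 12.03
position: [0.5564, 0.1833, 0.0215]
orientation: [-0.0, 0.998, -0.067, 0.001]
ft_force: [1.1, 0.2, -0.3]
gripper_width: 0.0184
finger_force: 79.5
```

>>> {"name": "servo_tool", "arguments": {
  "targets": [0.3,0,0,0,0,0,0,0,0,0,0,0,0,0,0,0,0,0,0,0,0]
}}

```text
time: 12.28
position: [0.5589, 0.1827, 0.0213]
orientation: [-0.0, 0.998, -0.067, 0.0]
ft_force: [-4.5, 0.9, 2.2]
gripper_width: 0.0186
finger_force: 79.8
```

>>> {"name": "servo_tool", "arguments": {
  "targets": [0.3,0,0.1,0,0,0,0,0,0,0,0,0,0,0,0,0,0,0,0,0,0]
}}

```text
time: 12.53
position: [0.5587, 0.1826, 0.0204]
orientation: [0.0, 0.998, -0.066, -0.003]
ft_force: [-23.2, 3.7, 13.8]
gripper_width: 0.0183
finger_force: 81.2
```

>>> {"name": "servo_tool", "arguments": {
  "targets": [0,0,0,0,0,0,0.45,0,0,0,0,0,0,0.45,0,0,0,0,0,0,0.45,0,0,0,0,0,0,0.45,0,0,-2,0,0,0,0.45,0,0,-4,0,0,0,0.45,0,0,-4,0,0,0,0.45,0,0,0,0,0,0,0.45]
}}

```text
time: 13.2
position: [0.566, 0.1829, 0.1299]
orientation: [-0.003, 0.998, -0.067, 0.007]
ft_force: [0.4, -0.4, 2.5]
gripper_width: 0.0385
finger_force: 0.0
```

Run:
```python
from h import *
go([.4965,-.254,.1],-.2)
im=shot('side'); c=cv2.cvtColor(im,cv2.COLOR_RGB2BGR)[95:245,170:340]
cv2.imwrite('pics/s5.png',cv2.resize(c,None,fx=4,fy=4,interpolation=cv2.INTER_CUBIC))
im=shot('top')
print([ (np.round(b['box']),round(b['confidence'],2)) for b in robot.boxes_of('floor1','top')])
```

```text
t13.2 at [0.566  0.1829 0.1299] yaw -7.7 tool z [ 0.014  0.004 -1.   ] shift cm [-1.11 44.25  2.71] az -7.5
[(array([337., 227.,  48.,  38.]), 0.81), (array([130., 181.,  22.,  26.]), 0.8), (array([286., 252.,  25.,  47.]), 0.72), (array([197., 249.,  40.,  49.]), 0.69), (array([292., 175.,  25.,  46.]), 0.56)]
```

View pics/s5.png

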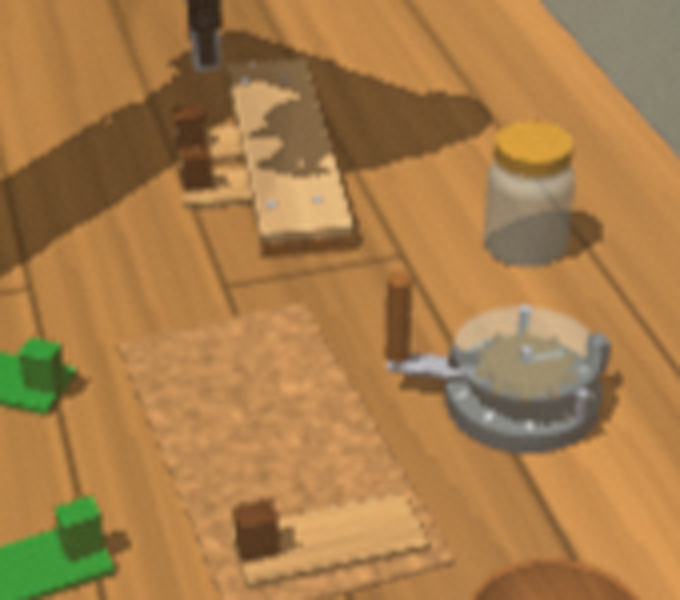

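B is home beside A: blocks at (190,125) and (195,165), equal lengths of board showing. C is still in place at (257,525). Next, floor C.

>>> {"name": "servo_tool", "arguments": {
  "targets": [0,0,0,0,0,-7,0.6,-0.5,2.5,0,0,0,-0.5,0.6,-0.5,3.8,0,0,0,0,0.6,-0.5,3.8,0,0,0,0,0.6,-0.5,3.8,0,0,0,0,0.6,-0.5,3.8,0,0,0,0,0.6,-0.5,3.8,0,0,0,0,0.6,-0.5,3.8,0,0,0,0,0.6]
}}

```text
time: 14.02
position: [0.5245, -0.0726, 0.1182]
orientation: [0.0, 1.0, -0.001, -0.001]
ft_force: [1.4, -0.1, 0.4]
gripper_width: 0.0514
finger_force: 0.0
```

>>> {"name": "servo_tool", "arguments": {
  "targets": [-0.5,3.8,0,0,0,0,0.6,-0.5,3.8,0,0,0,0,0.6,-0.5,3.8,1,0,0,0,0.6,0,3.8,2,0,0,0,0.6,0,2.8,2,0,0,0,0.6,0,0,0,0,0,0,0.6,0,0,0,0,0,0,0.6]
}}

```text
time: 14.6
position: [0.508, -0.2508, 0.0668]
orientation: [-0.0, 1.0, -0.003, -0.003]
ft_force: [0.8, 1.2, 0.4]
gripper_width: 0.0509
finger_force: 0.0
```

Run:
```python
from h import *
go([.4985,-.254,.022],-.2)
```

```text
t14.6 at [ 0.508  -0.2508  0.0668] yaw -0.4 tool z [-0.006  0.001 -1.   ] shift cm [-0.92  0.33  4.49] az -0.2
```

>>> {"name": "servo_tool", "arguments": {
  "targets": [-0.9,0.3,0,0,0,-0.2,0.6,0,0,2,0,0,0,0.6,0,0,2,0,0,0,0.6,0,0,0.7,0,0,0,0.6,0,0,0,0,0,0,0,0,0,0,0,0,0,0,0,0,0,0,0,0,0,0,0,0,0,0,0,0],
  "force": 80
}}

```text
time: 15.27
position: [0.5023, -0.2527, 0.0253]
orientation: [0.001, 1.0, 0.001, 0.001]
ft_force: [0.3, 0.8, 3.0]
gripper_width: 0.0184
finger_force: 80.2
```

>>> {"name": "servo_tool", "arguments": {
  "targets": [0,0,0,0,0,0,0,0,0,0,0,0,0,0]
}}

```text
time: 15.43
position: [0.5023, -0.2527, 0.0253]
orientation: [0.0, 1.0, 0.001, 0.001]
ft_force: [-0.6, 3.1, 5.6]
gripper_width: 0.018
finger_force: 80.6
```

Run:
```python
from h import *
o=np.array([.6307,.2104]);R=rz(np.radians(-7.64))
p=o+R@[-.142,-.107]
go([*p,.02],-7.64); print(p)
d=p-robot.get_obs()['position'][:2];print('in rack axes',R.T@d)
```

```text
t15.4 at [ 0.5023 -0.2527  0.0253] yaw 0.1 tool z [ 0.003 -0.001 -1.   ] shift cm [ -2.62 -37.6    0.49] az 7.7
[0.47573506 0.12322851]
in rack axes [-0.07633527  0.36908208]
```

>>> {"name": "servo_tool", "arguments": {
  "targets": [0,0,-2,0,0,0,0,-1,0,-4,0,0,0,0,-1.6,0,-2,0,0,6,0,-0.5,-2.5,0,0,0,1.7,0,-0.5,-3.7,0,0,0,0,0,-0.5,-3.7,0,0,0,0,0,-0.5,-3.7,0,0,0,0,0,-0.5,-3.7,0,0,0,0,0]
}}

```text
time: 16.1
position: [0.4724, -0.0764, 0.1036]
orientation: [-0.0, 0.998, -0.067, 0.0]
ft_force: [0.8, 0.2, -0.6]
gripper_width: 0.0177
finger_force: 79.8
```

>>> {"name": "servo_tool", "arguments": {
  "targets": [-0.5,-3.7,0,0,0,0,0,-0.5,-3.7,0,0,0,0,0,-0.5,-3.7,0,0,0,0,0,-0.5,-3.7,0,0,0,0,0,-0.5,-3.7,0,0,0,0,0,-0.5,-3.7,2,0,0,0,0,0,-1.0,2,0,0,0,0,0,0,0,0,0,0,0]
}}

```text
time: 16.77
position: [0.4717, 0.157, 0.0594]
orientation: [0.001, 0.998, -0.065, -0.003]
ft_force: [-0.6, -1.0, -1.1]
gripper_width: 0.0179
finger_force: 79.7
```

Run:
```python
from h import *
o=np.array([.6307,.2104]);R=rz(np.radians(-7.64))
go([*(o+R@[-.142,-.107]),.0245],-7.64)
```

```text
t16.8 at [0.4717 0.157  0.0594] yaw -7.5 tool z [-0.006 -0.002 -1.   ] shift cm [0.87 3.28 3.49] az 0.1
```

>>> {"name": "servo_tool", "arguments": {
  "targets": [0,1.6,0,0,0,0,0,0.5,1.6,0,0,0,0,0,0,0,1.5,0,0,0,0,0,0,1.5,0,0,0,0,0,0,0,0,0,0,0,0,0,0,0,0,0,0]
}}

```text
time: 17.27
position: [0.4748, 0.1217, 0.0344]
orientation: [0.0, 0.998, -0.068, 0.0]
ft_force: [0.4, -0.2, -0.0]
gripper_width: 0.0182
finger_force: 79.8
```

Run:
```python
from h import *
o=np.array([.6307,.2104]);R=rz(np.radians(-7.64))
go([*(o+R@[-.142,-.107]),.0235],-7.64)
im=shot('side'); c=cv2.cvtColor(im,cv2.COLOR_RGB2BGR)[95:175,170:280]
cv2.imwrite('pics/s6.png',cv2.resize(c,None,fx=6,fy=6,interpolation=cv2.INTER_CUBIC))
```

```text
t17.3 at [0.4748 0.1217 0.0344] yaw -7.7 tool z [-0.    -0.001 -1.   ] shift cm [ 0.07 -0.17  1.09] az -0.1
```

View pics/s6.png

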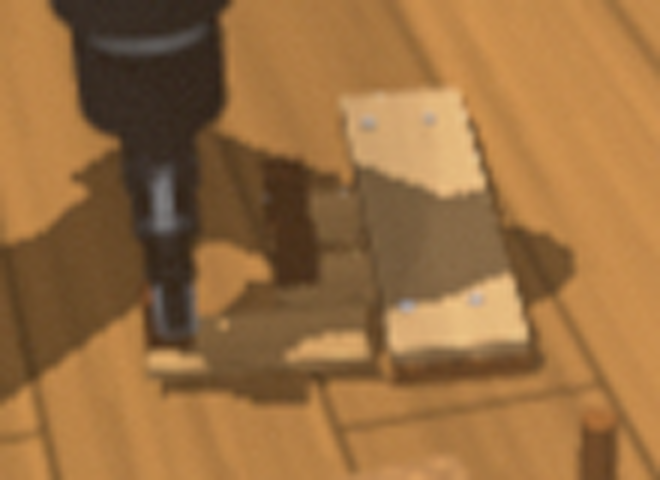

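C is held just in front of the last bay, nose at (372,345). Adjust, lower and slide in.

>>> {"name": "servo_tool", "arguments": {
  "targets": [0,-0.15,0.6,0,0,0,0,0,0,0.55,0,0,0,0,0,0,0,0,0,0,0,0,0,0,0,0,0,0]
}}

```text
time: 17.65
position: [0.475, 0.1246, 0.0223]
orientation: [0.0, 0.998, -0.067, 0.0]
ft_force: [-0.1, 0.3, 0.8]
gripper_width: 0.0183
finger_force: 79.9
```

>>> {"name": "servo_tool", "arguments": {
  "targets": [0.8,0,0,0,0,0,0,0.8,0,0,0,0,0,0,0.8,0,0,0,0,0,0,0,0,0,0,0,0,0]
}}

```text
time: 17.98
position: [0.5002, 0.1211, 0.0223]
orientation: [0.0, 0.998, -0.067, 0.0]
ft_force: [0.1, 0.3, 2.3]
gripper_width: 0.0183
finger_force: 80.1
```

>>> {"name": "servo_tool", "arguments": {
  "targets": [1,0,0,0,0,0,0,1,0,0,0,0,0,0,1,0,0,0,0,0,0,1,0,0,0,0,0,0,0.6,0,0,0,0,0,0,0,0,0,0,0,0,0,0,0,0,0,0,0,0]
}}

```text
time: 18.57
position: [0.5447, 0.1151, 0.0223]
orientation: [0.0, 0.998, -0.067, 0.0]
ft_force: [-0.0, 0.7, 1.3]
gripper_width: 0.0183
finger_force: 80.0
```

>>> {"name": "servo_tool", "arguments": {
  "targets": [0.4,0,0,0,0,0,0,0,0,0,0,0,0,0,0,0,0,0,0,0,0]
}}

```text
time: 18.82
position: [0.5483, 0.1147, 0.0223]
orientation: [0.0, 0.998, -0.067, 0.0]
ft_force: [0.1, 0.5, 0.7]
gripper_width: 0.018
finger_force: 80.1
```

>>> {"name": "servo_tool", "arguments": {
  "targets": [0.3,0,0,0,0,0,0,0,0,0,0,0,0,0,0,0,0,0,0,0,0]
}}

```text
time: 19.07
position: [0.5486, 0.1143, 0.0223]
orientation: [0.001, 0.998, -0.067, -0.003]
ft_force: [-14.1, 1.0, 10.9]
gripper_width: 0.0182
finger_force: 81.0
```

>>> {"name": "servo_tool", "arguments": {
  "targets": [0,0,0,0,0,0,0.5,0,0,0,0,0,0,0.5,0,0,0,0,0,0,0.5,0,0,0,0,0,0,0.5,0,0,-2,0,0,0,0.5,0,0,-4,0,0,0,0.5,0,0,-4,0,0,0,0.5,0,0,-4,0,0,0,0.5]
}}

```text
time: 19.73
position: [0.5509, 0.1139, 0.1636]
orientation: [0.0, 0.998, -0.067, -0.0]
ft_force: [1.1, 0.4, 0.8]
gripper_width: 0.0429
finger_force: 0.0
```

>>> {"name": "servo_tool", "arguments": {
  "targets": [0,0,0,0,0,-7,0.5,1.2,3.5,0,0,0,-0.6,0.5,1.2,3.5,0,0,0,0,0.5,1.2,3.5,0,0,0,0,0.5,1.2,3.5,0,0,0,0,0.5,1.2,3.5,0,0,0,0,0.5,1.2,3.5,0,0,0,0,0.5,0,0,0,0,0,0,0.5]
}}

```text
time: 20.4
position: [0.6231, -0.1015, 0.1611]
orientation: [0.001, 1.0, -0.003, -0.001]
ft_force: [0.5, 1.5, -0.7]
gripper_width: 0.0431
finger_force: 0.0
```

Run:
```python
from h import *
go([.6365,-.1145,.055],0)
im=shot('side'); c=cv2.cvtColor(im,cv2.COLOR_RGB2BGR)[85:235,170:340]
c=cv2.resize(c,None,fx=4,fy=4,interpolation=cv2.INTER_CUBIC)
for p in[(.6365,-.1145,.1),(.6365,-.1145,.03),(.7165,-.1565,.05)]:
    cv2.circle(c,tuple(int(v) for v in (proj('side',p)-[170,85]+.5)*4),3,(0,0,255),1)
cv2.imwrite('pics/s7.png',c)
```

```text
t20.4 at [ 0.6231 -0.1015  0.1611] yaw -0.4 tool z [-0.002 -0.002 -1.   ] shift cm [ 1.36  1.28 10.61] az -0.4
```

View pics/s7.png

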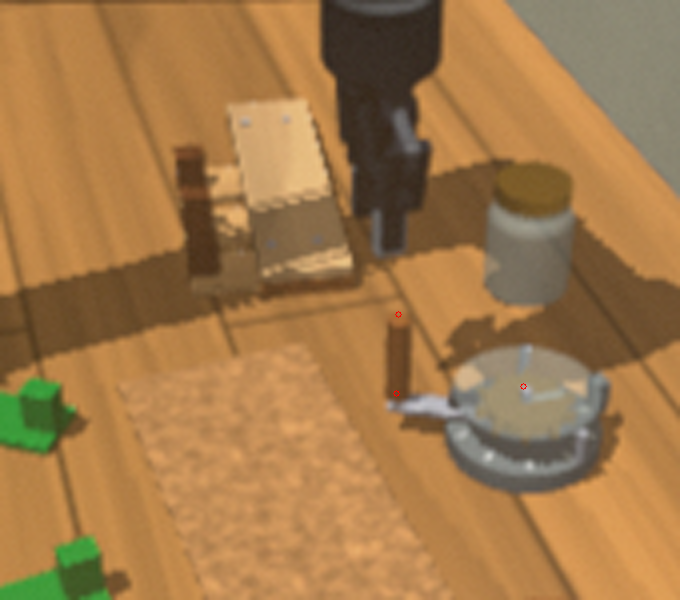

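All three floors are home, blocks in line at about (195,160–250). The handle at (398,318–395) agrees with my estimate. Lower the open fingers around it.

>>> {"name": "servo_tool", "arguments": {
  "targets": [1.4,1.3,0,0,0,-0.4,0.5,0,0,0,0,0,0,0.5,0,0,0,0,0,0,0.5,0,0,3,0,0,0,0.5,0,0,3,0,0,0,0.5,0,0,3,0,0,0,0.5,0,0,1.2,0,0,0,0.5,0,0,0,0,0,0,0.5]
}}

```text
time: 21.12
position: [0.6342, -0.108, 0.0564]
orientation: [-0.0, 1.0, 0.003, -0.003]
ft_force: [0.5, 0.7, 0.2]
gripper_width: 0.0428
finger_force: 0.0
```

>>> {"name": "servo_tool", "arguments": {
  "targets": [0,0,0,0,0,0,0.5,0,0,0,0,0,0,0.5]
}}

```text
time: 21.28
position: [0.6379, -0.1088, 0.0631]
orientation: [0.0, 1.0, 0.003, 0.002]
ft_force: [-0.4, -0.1, -0.0]
gripper_width: 0.0428
finger_force: 0.0
```

>>> {"name": "servo_tool", "arguments": {
  "targets": [0,1.5,0,0,0,0,0.5,-0.4,1.2,0,0,0,0,0.5,-0.4,1.2,0,0,0,0,0.5,-0.3,1.2,0,0,0,0,0.5,0,1.2,0,0,0,0,0.5,0,1.2,0,0,0,0,0.5,0.3,1,0,0,0,0,0.5,0.4,1,0,0,0,0,0.5]
}}

```text
time: 21.95
position: [0.6321, -0.205, 0.0604]
orientation: [-0.001, 1.0, 0.002, -0.001]
ft_force: [-3.6, 5.0, 1.5]
gripper_width: 0.043
finger_force: 2.6
```

>>> {"name": "servo_tool", "arguments": {
  "targets": [0.4,0.5,0,0,0,0,0.5,0,0,0,0,0,0,0.5,0,0,0,0,0,0,0.5]
}}

```text
time: 22.2
position: [0.6369, -0.2097, 0.0601]
orientation: [0.0, 1.0, 0.002, -0.0]
ft_force: [-0.9, 2.6, -0.3]
gripper_width: 0.0427
finger_force: 1.0
```

>>> {"name": "servo_tool", "arguments": {
  "targets": [0,0.4,0,0,0,0,0.5,0,0,0,0,0,0,0.5,0,0,0,0,0,0,0.5]
}}

```text
time: 22.45
position: [0.6377, -0.2123, 0.0602]
orientation: [-0.0, 1.0, 0.003, 0.001]
ft_force: [2.4, 4.9, -2.4]
gripper_width: 0.0426
finger_force: 2.2
```

>>> {"name": "servo_tool", "arguments": {
  "targets": [0,0.4,0,0,0,0,0.5,0,0,0,0,0,0,0.5,0,0,0,0,0,0,0.5]
}}

```text
time: 22.7
position: [0.6381, -0.216, 0.0603]
orientation: [-0.0, 1.0, 0.003, 0.001]
ft_force: [3.1, 4.9, -2.1]
gripper_width: 0.0427
finger_force: 2.7
```

>>> {"name": "servo_tool", "arguments": {
  "targets": [0,0.3,0,0,0,0,0.5,0,0,0,0,0,0,0.5,0,0,0,0,0,0,0.5]
}}

```text
time: 22.95
position: [0.6383, -0.2165, 0.0603]
orientation: [-0.002, 1.0, 0.004, 0.001]
ft_force: [1.5, 14.7, 0.4]
gripper_width: 0.0428
finger_force: 7.2
```

The end stop is at TCP y = -0.2165 with 15 N. Let the lever come home along the arc.

>>> {"name": "servo_tool", "arguments": {
  "targets": [-0.2,-0.6,0,0,0,0,0.5,-0.2,-0.6,0,0,0,0,0.5,-0.2,-0.6,0,0,0,0,0.5,-0.2,-0.6,0,0,0,0,0.5,-0.1,-0.6,0,0,0,0,0.5,0,-0.6,0,0,0,0,0.5,0,-0.6,0,0,0,0,0.5,0,-0.6,0,0,0,0,0.5]
}}

```text
time: 23.62
position: [0.6279, -0.1717, 0.0604]
orientation: [0.0, 1.0, 0.003, -0.0]
ft_force: [1.2, 0.9, 0.2]
gripper_width: 0.0429
finger_force: 0.3
```

>>> {"name": "servo_tool", "arguments": {
  "targets": [0,-0.6,0,0,0,0,0.5,0.1,-0.6,0,0,0,0,0.5,0.2,-0.6,0,0,0,0,0.5,0.2,-0.6,0,0,0,0,0.5,0.2,-0.6,0,0,0,0,0.5,0.2,-0.6,0,0,0,0,0.5,0,-0.6,0,0,0,0,0.5,0,-0.6,0,0,0,0,0.5]
}}

```text
time: 24.28
position: [0.6367, -0.1234, 0.0601]
orientation: [0.0, 1.0, 0.003, -0.0]
ft_force: [-0.3, -0.7, 0.5]
gripper_width: 0.0426
finger_force: 0.0
```

>>> {"name": "servo_tool", "arguments": {
  "targets": [0,-0.6,0,0,0,0,0.5,0,-0.4,0,0,0,0,0.5,0,0,0,0,0,0,0.5,0,0,0,0,0,0,0.5,0,0,0,0,0,0,0.5,0,0,0,0,0,0,0.5,0,0,0,0,0,0,0.5,0,0,0,0,0,0,0.5]
}}

```text
time: 24.95
position: [0.6366, -0.1142, 0.0602]
orientation: [0.0, 1.0, 0.003, -0.0]
ft_force: [0.3, 0.2, -0.7]
gripper_width: 0.0426
finger_force: 0.0
```

>>> {"name": "servo_tool", "arguments": {
  "targets": [0,0,0,0,0,0,0.5,0,0,0,0,0,0,0.5,0,0,0,0,0,0,0.5,0,0,0,0,0,0,0.5,0,0,0,0,0,0,0.5,0,0,0,0,0,0,0.5]
}}

```text
time: 25.45
position: [0.6367, -0.114, 0.0602]
orientation: [0.0, 1.0, 0.003, -0.0]
ft_force: [0.9, 0.5, 0.1]
gripper_width: 0.0425
finger_force: 0.0
```

Run:
```python
from h import *
go([.638,-.1088,.06],0)
s=cv2.cvtColor(shot('side'),cv2.COLOR_RGB2BGR)[145:215,250:340]
t=cv2.cvtColor(shot('top'),cv2.COLOR_RGB2BGR)[95:175,225:315]
r=lambda a:cv2.resize(a,None,fx=4.4,fy=4.4,interpolation=cv2.INTER_CUBIC)
s,t=r(s),r(t);s=cv2.copyMakeBorder(s,0,t.shape[0]-s.shape[0],0,0,cv2.BORDER_CONSTANT)
cv2.imwrite('pics/s8.png',np.hstack([s,t]))
```

```text
t25.4 at [ 0.6367 -0.114   0.0602] yaw 0.3 tool z [-0. -0. -1.] shift cm [ 0.14 -0.51  0.02] az 0.3
```

View pics/s8.png

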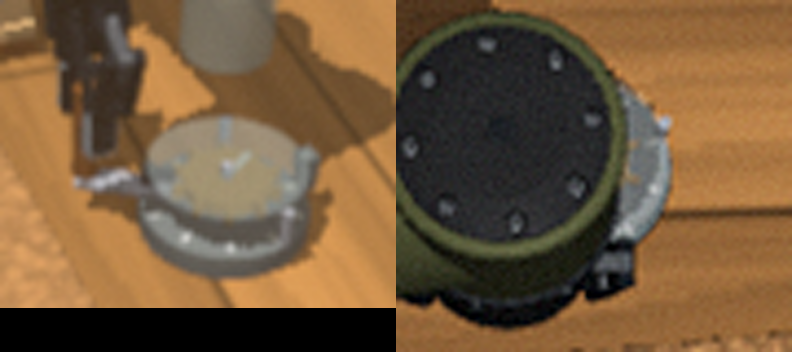

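The pointer has moved one step counter-clockwise (side view, hub (228,168), tip (250,153)), and the lever is home. Stroke 2.

>>> {"name": "servo_tool", "arguments": {
  "targets": [0,1,0,0,0,0,0.5,-0.4,1.2,0,0,0,0,0.5,-0.4,1.2,0,0,0,0,0.5,-0.3,1.2,0,0,0,0,0.5,0,1.2,0,0,0,0,0.5,0,1.2,0,0,0,0,0.5,0.3,1,0,0,0,0,0.5,0.4,1,0,0,0,0,0.5]
}}

```text
time: 26.22
position: [0.6317, -0.2044, 0.0595]
orientation: [-0.001, 1.0, 0.003, -0.001]
ft_force: [-3.6, 3.9, -0.3]
gripper_width: 0.0427
finger_force: 2.6
```

>>> {"name": "servo_tool", "arguments": {
  "targets": [0.4,0.5,0,0,0,0,0.5,0,0.5,0,0,0,0,0.5,0,0.3,0,0,0,0,0.5,0,0,0,0,0,0,0.5,0,0,0,0,0,0,0.5]
}}

```text
time: 26.63
position: [0.6382, -0.2161, 0.0598]
orientation: [-0.001, 1.0, 0.003, 0.001]
ft_force: [2.9, 5.1, -2.3]
gripper_width: 0.0428
finger_force: 2.7
```

>>> {"name": "servo_tool", "arguments": {
  "targets": [0,0.3,0,0,0,0,0.5,0,0,0,0,0,0,0.5,0,0,0,0,0,0,0.5]
}}

```text
time: 26.88
position: [0.6382, -0.2164, 0.0596]
orientation: [-0.003, 1.0, 0.004, 0.001]
ft_force: [1.2, 14.7, -0.5]
gripper_width: 0.0425
finger_force: 7.5
```

>>> {"name": "servo_tool", "arguments": {
  "targets": [-0.2,-0.6,0,0,0,0,0.5,-0.2,-0.6,0,0,0,0,0.5,-0.2,-0.6,0,0,0,0,0.5,-0.2,-0.6,0,0,0,0,0.5,-0.1,-0.6,0,0,0,0,0.5,0,-0.6,0,0,0,0,0.5,0,-0.6,0,0,0,0,0.5,0,-0.6,0,0,0,0,0.5]
}}

```text
time: 27.55
position: [0.6279, -0.1717, 0.0604]
orientation: [0.0, 1.0, 0.003, 0.0]
ft_force: [1.2, 0.0, 0.2]
gripper_width: 0.0428
finger_force: 0.3
```

>>> {"name": "servo_tool", "arguments": {
  "targets": [0,-0.6,0,0,0,0,0.5,0.1,-0.6,0,0,0,0,0.5,0.2,-0.6,0,0,0,0,0.5,0.2,-0.6,0,0,0,0,0.5,0.2,-0.6,0,0,0,0,0.5,0.2,-0.6,0,0,0,0,0.5,0,-0.6,0,0,0,0,0.5,0,-0.6,0,0,0,0,0.5]
}}

```text
time: 28.22
position: [0.6368, -0.1234, 0.0601]
orientation: [0.0, 1.0, 0.003, -0.0]
ft_force: [0.5, 0.0, 0.8]
gripper_width: 0.0427
finger_force: 0.0
```

>>> {"name": "servo_tool", "arguments": {
  "targets": [0,-0.6,0,0,0,0,0.5,0,-0.4,0,0,0,0,0.5,0,0,0,0,0,0,0.5,0,0,0,0,0,0,0.5,0,0,0,0,0,0,0.5,0,0,0,0,0,0,0.5,0,0,0,0,0,0,0.5,0,0,0,0,0,0,0.5]
}}

```text
time: 28.88
position: [0.6366, -0.1142, 0.0602]
orientation: [0.0, 1.0, 0.003, -0.0]
ft_force: [-0.4, -0.2, 0.6]
gripper_width: 0.0427
finger_force: 0.0
```

>>> {"name": "servo_tool", "arguments": {
  "targets": [0,0,0,0,0,0,0.5,0,0,0,0,0,0,0.5,0,0,0,0,0,0,0.5,0,0,0,0,0,0,0.5,0,0,0,0,0,0,0.5,0,0,0,0,0,0,0.5]
}}

```text
time: 29.38
position: [0.6367, -0.114, 0.0602]
orientation: [0.0, 1.0, 0.003, 0.0]
ft_force: [-0.4, -1.4, -0.4]
gripper_width: 0.0426
finger_force: 0.0
```

Run:
```python
from h import *
go([.638,-.1088,.06],0)
s=cv2.cvtColor(shot('side'),cv2.COLOR_RGB2BGR)[145:215,250:340]
cv2.imwrite('pics/s9.png',cv2.resize(s,None,fx=6,fy=6,interpolation=cv2.INTER_CUBIC))
```

```text
t29.4 at [ 0.6367 -0.114   0.0602] yaw 0.3 tool z [ 0. -0. -1.] shift cm [ 0.14 -0.52  0.02] az 0.3
```

View pics/s9.png

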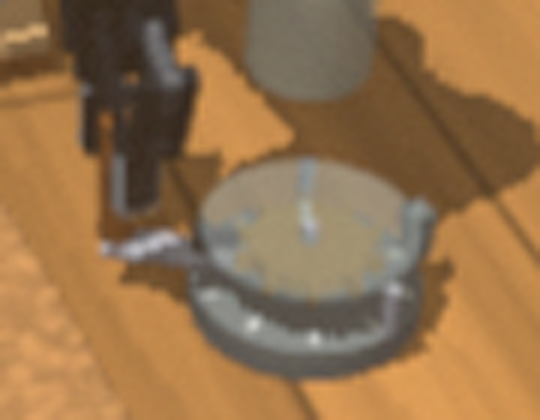

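The pointer has gone another step (hub (310,230), tip (305,195)) and the lever is home. Stroke 3.

>>> {"name": "servo_tool", "arguments": {
  "targets": [0,1,0,0,0,0,0.5,-0.4,1.2,0,0,0,0,0.5,-0.4,1.2,0,0,0,0,0.5,-0.3,1.2,0,0,0,0,0.5,0,1.2,0,0,0,0,0.5,0,1.2,0,0,0,0,0.5,0.3,1,0,0,0,0,0.5,0.4,1,0,0,0,0,0.5]
}}

```text
time: 30.1
position: [0.6318, -0.2044, 0.0596]
orientation: [-0.001, 1.0, 0.003, -0.001]
ft_force: [-3.6, 5.3, 0.4]
gripper_width: 0.0428
finger_force: 2.6
```

>>> {"name": "servo_tool", "arguments": {
  "targets": [0.4,0.5,0,0,0,0,0.5,0,0.5,0,0,0,0,0.5,0,0.3,0,0,0,0,0.5,0,0,0,0,0,0,0.5,0,0,0,0,0,0,0.5]
}}

```text
time: 30.52
position: [0.6381, -0.2162, 0.0598]
orientation: [-0.001, 1.0, 0.003, 0.001]
ft_force: [4.1, 6.0, -1.9]
gripper_width: 0.0426
finger_force: 2.7
```

>>> {"name": "servo_tool", "arguments": {
  "targets": [0,0.3,0,0,0,0,0.5,0,0,0,0,0,0,0.5,0,0,0,0,0,0,0.5]
}}

```text
time: 30.77
position: [0.6383, -0.2164, 0.0597]
orientation: [-0.003, 1.0, 0.004, 0.001]
ft_force: [1.6, 15.5, -0.2]
gripper_width: 0.0425
finger_force: 7.5
```

>>> {"name": "servo_tool", "arguments": {
  "targets": [-0.2,-0.6,0,0,0,0,0.5,-0.2,-0.6,0,0,0,0,0.5,-0.2,-0.6,0,0,0,0,0.5,-0.2,-0.6,0,0,0,0,0.5,-0.1,-0.6,0,0,0,0,0.5,0,-0.6,0,0,0,0,0.5,0,-0.6,0,0,0,0,0.5,0,-0.6,0,0,0,0,0.5]
}}

```text
time: 31.43
position: [0.6279, -0.1717, 0.0604]
orientation: [0.0, 1.0, 0.003, 0.0]
ft_force: [1.1, 0.5, -0.0]
gripper_width: 0.0427
finger_force: 0.3
```

>>> {"name": "servo_tool", "arguments": {
  "targets": [0,-0.6,0,0,0,0,0.5,0.1,-0.6,0,0,0,0,0.5,0.2,-0.6,0,0,0,0,0.5,0.2,-0.6,0,0,0,0,0.5,0.2,-0.6,0,0,0,0,0.5,0.2,-0.6,0,0,0,0,0.5,0,-0.6,0,0,0,0,0.5,0,-0.6,0,0,0,0,0.5]
}}

```text
time: 32.1
position: [0.6367, -0.1234, 0.0601]
orientation: [0.0, 1.0, 0.003, -0.0]
ft_force: [-0.1, 0.9, 0.9]
gripper_width: 0.0426
finger_force: 0.0
```

>>> {"name": "servo_tool", "arguments": {
  "targets": [0,-0.6,0,0,0,0,0.5,0,-0.4,0,0,0,0,0.5,0,0,0,0,0,0,0.5,0,0,0,0,0,0,0.5,0,0,0,0,0,0,0.5,0,0,0,0,0,0,0.5,0,0,0,0,0,0,0.5,0,0,0,0,0,0,0.5]
}}

```text
time: 32.77
position: [0.6366, -0.1142, 0.0602]
orientation: [0.0, 1.0, 0.003, -0.0]
ft_force: [0.4, -0.8, -0.0]
gripper_width: 0.0425
finger_force: 0.0
```

>>> {"name": "servo_tool", "arguments": {
  "targets": [0,0,-2,0,0,0,0.5,0,0,-4,0,0,0,0.5,0,0,-4,0,0,0,0.5,0,0,-4,0,0,0,0.5,-3.5,0,-1,0,0,0,0.5,-3.8,-1,0,0,0,0,0.5,-3.8,-1,0,0,0,0,0.5,-3.8,-1,0,0,0,0,0.5]
}}

```text
time: 33.43
position: [0.486, -0.0849, 0.21]
orientation: [0.0, 1.0, 0.002, -0.0]
ft_force: [-1.5, 0.3, 0.7]
gripper_width: 0.0429
finger_force: 0.0
```

>>> {"name": "servo_tool", "arguments": {
  "targets": [-3.8,-1,0,0,0,0,0.5,-3.8,-1,0,0,0,0,0.5,0,0,0,0,0,0,0.5,0,0,0,0,0,0,0.5]
}}

```text
time: 33.77
position: [0.4105, -0.0651, 0.2123]
orientation: [-0.001, 1.0, 0.004, 0.003]
ft_force: [1.0, 0.4, 0.3]
gripper_width: 0.0425
finger_force: 0.0
```

Run:
```python
from h import *
r=lambda a,f:cv2.resize(a,None,fx=f,fy=f,interpolation=cv2.INTER_CUBIC)
s=cv2.cvtColor(shot('side'),cv2.COLOR_RGB2BGR)[95:215,190:330]
t=cv2.cvtColor(shot('top'),cv2.COLOR_RGB2BGR)[85:205,65:300]
s=r(s,2);t=r(t,3.3); u=r(cv2.cvtColor(shot('top'),cv2.COLOR_RGB2BGR)[98:172,240:295],2.4)
w=t.shape[1];row=np.zeros((max(s.shape[0],u.shape[0]),w,3),np.uint8);row[:s.shape[0],:s.shape[1]]=s;row[:u.shape[0],400:400+u.shape[1]]=u
im=np.vstack([row[:200],t]);print(im.shape);cv2.imwrite('pics/f1.png',im)
```

```text
(596, 776, 3)
```

View pics/f1.png

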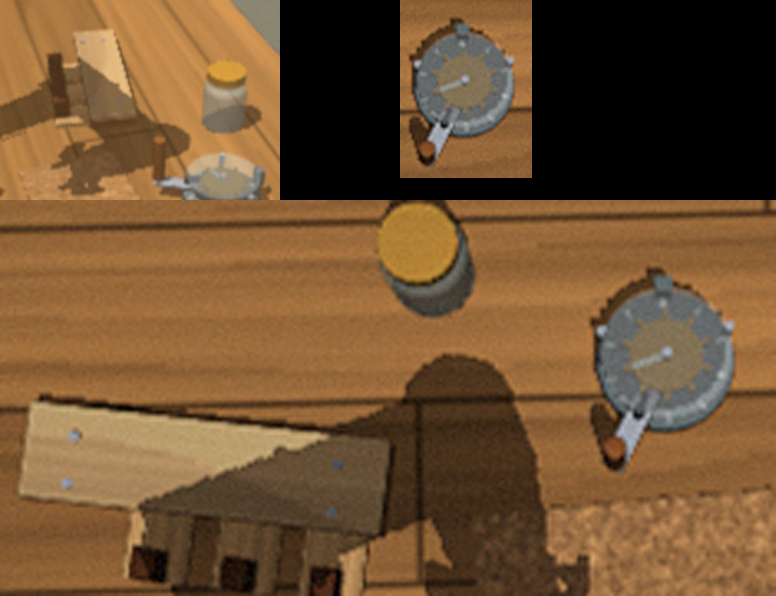

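The pointer is at hub (667,352), tip (632,367), about 3 ticks counter-clockwise. The lever is home and all three blocks are aligned at (149,564), (238,572) and (325,581). I'll check the depths, then hand in.

Run:
```python
from h import *
o=np.array([.6307,.2104]);R=rz(np.radians(-7.64))
f=lambda x,y:((x+.5)/3.3+65-.5,(y-200+.5)/3.3+85-.5)
for p in((149,564),(238,572),(325,581)): print('block',R.T@(unproj('top',f(*p),.042)[:2]-o))
h,t=unproj('top',f(667,352),.046),unproj('top',f(632,367),.046);d=t-h;print('ptr',np.arctan2(d[1],d[0]),np.hypot(*d[:2]))
print('handle',unproj('top',f(614,450),.1))
```

```text
block [-0.0765043   0.02970562]
block [-0.07507228 -0.03974525]
block [-0.07458469 -0.10778011]
ptr 1.9583487055712698 0.03001008321990888
handle [ 0.6316264  -0.11389713  0.1       ]
```

```bash
python3 -c "
from rig import robot
print(robot.finish_job())"
```

```text
the job is handed in; nothing more can be done
None
```

I slid all three floors into rack bays up to the back stop, booked three full lever strokes and let the lever come home each time, then handed the job in; no verdict came back. My last measurement had the blocks within 2 mm of the home position and the wheel at about 1.96 rad by eye (target 1.88, allowed 1.73 to 2.03).

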